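# Open a stuck screw-lid sample canister with its folding crank

## Robot

A 7-joint arm with a two-finger parallel gripper is mounted at the origin on a cart in front of the work surface, level with it; the furniture and walls round the work are solid. World frame = base frame: x ahead of the robot, y to its left, z up, the work surface at z = 0. Lengths are in mm, angles in rad, forces in N, time in s.
With the tool pointing down it reaches from about 425 to 875 mm from the base axis. Payload 4.7 kg.
Tool frame: the origin (TCP) lies between the finger pads; the fingertips stand 25 mm ahead of it and the grasp point (between the pads) lies 6 mm ahead of it; z points along the fingers, y is the line along which they close (so a half turn about z gives the same grasp; the last joint's range is limited). The gripper opens to 87 mm and grips with 3 to 60 N. Pads are 19 mm wide; open, the fingers measure 117 mm over their backs; the gripper's body (75 mm by 190 mm) begins 51 mm behind the grasp point.
Start: joints at [1.332, 0.321, -0.07, 1.45, 0.023, 1.371, -0.057], TCP at [162.554, -629.364, 247.587] pointing down, gripper open.
Joint ranges: [-2.86, 2.86], [-0.3, 2.09], [-1.38, 1.24], [0.06, 2.45], [-1.56, 4.7], [0.09, 2.05], [-2.69, 2.69]. Speed limits (rad/s): [2.57, 2.57, 3.14, 3.14, 3.14, 3.14, 3.14].

## Interface

Orientations are given as a unit quaternion [x, y, z, w].
In Python, from bench import r gives the robot as it stands.
- The arm moves only by the tool carry_out, never from a script. Its argument "deltas" is one flat list of numbers, 6 for each row, row after row: the shift along the world's x, y, z in cm, then the turn, a rotation vector about the world's x, y, z in degrees. In form: [dx, dy, dz, wx, wy, wz, dx, dy, dz, wx, wy, wz, ...]. A call has 1 to 8 rows; each row is the pose to reach, as a shift and turn from the pose commanded when the call began; what a row does not reach only later rows make up. A row lasts 1/12 s, in which the tool goes at most 41.7 mm and 7.16 degrees, less where a joint would pass 70% of its speed; a pose out of reach is approached as far as the arm can. A call with a gripper value outside its range is refused whole. "hand" is the gripper command: -1 is shut, 1 is fully open, values between are in proportion, set as the call begins (left out, the last holds). The fingers move at their own pace and stop on an object; the grip force is fixed at half the most. Time passes only in rows, so rows that repeat a pose let the fingers close. It gives the time, the measured TCP pose, the force, the opening and the grip force at its end, in the units of the state.
- r.get_state(): the state, without advancing time (a new reading comes with each control period).
- r.grab_frame(name): name is "scene" or "top" or "wrist"; returns (picture, depth): 400x640x3 uint8, blue, green, red; 400x640 float32, mm along the optical axis (not along the pixel's ray), 0 where there is no reading.
- r.get_calibration(name): a dict with "mtx" (3x3 intrinsics, pixels), "eye" and "attitude" of the camera in the world; the wrist camera has in their place "hand_eye" (4x4, takes a point from camera to tool coordinates, whose origin is the TCP and whose axes are the flange's). Camera axes: x right, y down, z forward; pixel columns grow to the right and rows downward; lengths in mm; the calibration is good to about 2 mm. A picture is of the moment at which its call begins: read the wrist's pose just before it. get_calibration takes no time and is no camera call.
- r.close_job(): hands the job in; it is judged then, once.
The state is a dict: "time_s": time; "q": joint angles; "joint_velocities": joint speeds; "joint_torque": joint torques, N m; "tool_pos": TCP position; "orientation": TCP orientation; "wrist_force": force on the tool from outside, world axes, zero at the start; "wrist_torque": the same for the moment, N m; "gripper_width": opening from 0.0 (shut) to 1.0 (fully open); "grasp_force": force on a finger pad.
Only numpy, scipy, OpenCV 4.12 (cv2) and the standard library are available. Lean on these libraries where they do the work, as an engineer would, in place of code of your own. Each camera call takes 0.05 s, during which the arm holds its last target. There are 200 camera calls.

## Task

Open the sample canister. Swing the red-knobbed folding crank fully out, break the stuck white screw cap loose with a short hard counter-clockwise push on the crank and wind it on easily the same way to its end stop; then fold the crank back home over the cap, and push the blue lid frame by its black peg well aside to the right so that the mouth is clear. Leave the bottle, the slide box and the tape roll where they are.

Things in the scene. Friction and masses are not known exactly. Their poses are not given: they have to be found in the camera images.
- canister: Fixed steel pot (94 mm across, rim 60 mm high, blue band) on a white base plate; origin on the pot's axis at the worktop. Its own -x points roughly to the robot (the peg side), its own +x to the hinge post. 'Right' is its own -y.
- mouth (a point): Centre of the pot's rim, 60 mm above the worktop; inner radius 41 mm.
- hinge_post (a point): Top of the white upright hinge post, 85 mm behind the pot's axis (canister +x), 82 mm high; the lid frame turns about its vertical axis.
- cap_centre (a point): Centre of the top face of the white screw cap (84 mm across, 18 mm high), on the pot's axis while the lid is closed; 96 mm high when screwed down. The cap rises 3 mm per radian as it is unscrewed (14 mm in all) and lifts crank and knob with it.
- crank_pivot (a point): Top of the crank's vertical pivot pin on the cap, 20 mm from the cap's axis, 114.5 mm high when screwed down. The crank arm (steel, 12 mm wide, its top 110 mm high) turns level about this pin, above everything else on the lid.
- crank_knob (a point): Centre of the top of the upright red knob at the end of the crank arm: 16 mm across, 44 mm tall, standing from 110.5 to 154.5 mm high when screwed down, 42 mm from crank_pivot; it spins freely about its own upright axis. With the crank fully out it is 62 mm from the cap's axis, in line with the axis and crank_pivot.
- lid_peg (a point): Top of the upright black peg (17 mm across at the head, 23 mm tall, top 97 mm high, foot at 74 mm) on the front tab of the blue lid frame, 60 mm in front of the pot's axis and 145 mm from the hinge post. It does not rise with the cap.
- crank (a joint): Fold of the crank against the cap, rad: 0 folded home over the cap, 1.9 fully out against a firm stop (counter-clockwise from above). Light friction 0.03 N m; stays where it is left. Pushing the knob on counter-clockwise at the stop turns the cap.
- cap (a joint): Turn of the cap in the lid frame, rad: 0 screwed down, grows counter-clockwise from above, end stop 4.75 (about three quarters of a turn). Stuck at first: about 0.65 N m (10 to 11 N at the knob with the crank out) to start it, until it snaps free at about 0.2 rad, then only 0.1 N m (under 2 N at the knob); stays where it is left.
- lid (a joint): Swing of the lid frame about the hinge post, rad: 0 closed, grows counter-clockwise from above (the peg goes towards canister -y), stop 1.45. The cap's plug locks it in the pot's neck until the cap is unscrewed by about 3 rad; after that friction of 0.25 N m (about 2 N at the peg); stays where it is left.
- bottle: Reagent bottle with a crimson body and white cap, 60 mm across, 145 mm tall, standing loose to the left of the canister; origin at the centre of its foot.
- slide_case: Flat dark green slide box, 86 x 165 x 34 mm, lying loose to the right; origin at the centre of its underside.
- tape_roll: Roll of brown tape, 94 mm across, 48 mm high, lying loose further left; origin at the centre of its underside.
Mind the look-alikes: they are no part of the job. There is more than one size of the bottle; the job needs the middle-sized.

How it is judged (in metres and radians):
On the way, in this order (a step that is already met when the one before it is completed fails the run):
1. the crank is swung fully out while the cap is still stuck down (value of joint crank above 1.75 rad and value of joint cap below 0.2 rad), for 0.02 s.
2. the cap is broken loose with the crank out (value of joint cap above 0.42 rad and value of joint crank above 1.5 rad), for 0.02 s.
3. the cap is wound to its end stop with the crank out (value of joint cap above 4.45 rad and value of joint crank above 1.5 rad), for 0.1 s.
4. the crank is folded back home, the cap still unscrewed (value of joint crank below 0.2 rad and value of joint cap above 4.2 rad and value of joint lid below 0.6 rad), for 0.2 s.
5. the lid is pushed aside (value of joint lid above 1.15 rad), for 0.2 s.
At the end, for the whole second after the job is handed in: The lid frame stands aside (over 1.15 of 1.45 rad) and still, the cap is unscrewed (over 4.2 of 4.75 rad), the crank is folded home (under 0.25 rad), and the bottle (upright), slide box and tape roll are within 30 mm of where they began (value of joint lid above 1.15 rad and value of joint cap above 4.2 rad and value of joint crank below 0.25 rad and velocity of joint lid below 0.05 rad/s and distance of each of bottle, slide_case, tape_roll from where it was at the start of the episode below 0.03 m and angle between bottle's own z axis and vertical below 0.2 rad); the robot touches nothing.
It fails at once if the bottle is pushed away or tipped (distance of bottle from where it was at the start of the episode above 0.03 m or angle between bottle's own z axis and vertical above 0.4 rad).
It fails at once if the slide box or the tape roll is pushed away (distance of any of slide_case, tape_roll from where it was at the start of the episode above 0.03 m).
It also fails if it takes over 69 s, if anything falls off the work surface, if the arm or the gripper's body presses on something with over 40 N, if the wrist force passes 120 N, or if a joint passes its speed limit or range.

## Working session

There is one attempt and no reset: what is moved stays moved. The work goes in short steps, Python scripts to look and compute and a tool call to move; the robot and the scene stay as the last step left them, time stands still between calls to the robot, and variables do not carry over. Pictures are saved under pics/ and viewed, at most 11 in all, crops included, and the job is handed in when it is done.

Besides the shell and the picture viewer there is one more tool, called after "Emit:" as name(argument=value, ...) on one line, values as JSON. carry_out: Moves the arm, as the interface text tells. Its arguments: {"type":"object","properties":{"deltas":{"type":"array"},"hand":{"type":"number"}},"required":["deltas"]}

```bash
mkdir -p pics; python3 - <<'E'
from bench import r
import cv2,numpy as np
s=r.get_state();print({k:np.round(v,3).tolist() for k,v in s.items()})
for n in("scene","top"):
    p,d=r.grab_frame(n);cv2.imwrite(f"pics/{n}0.png",p);np.save(f"pics/{n}0.npy",d)
    c=r.get_calibration(n);print(n,{k:np.round(v,3).tolist() for k,v in c.items()})
E
```

```text
{'time_s': 0.0, 'q': [1.332, 0.322, -0.07, 1.452, 0.023, 1.371, -0.057], 'joint_velocities': [-0.001, 0.001, -0.002, -0.0, 0.001, -0.001, -0.001], 'joint_torque': [-0.001, -49.13, -0.404, -31.254, -0.064, 0.044, 0.0], 'tool_pos': [162.423, -628.865, 246.45], 'orientation': [0.992, 0.126, -0.0, -0.001], 'wrist_force': [-0.071, -0.467, 1.266], 'wrist_torque': [-0.013, 0.013, 0.013], 'grasp_force': 0.0, 'gripper_width': 0.998}
scene {'mtx': [[381.293, 0.0, 321.033], [0.0, 381.293, 196.858], [0.0, 0.0, 1.0]], 'eye': [-152.567, 508.622, 949.092], 'attitude': [-0.464, 0.811, -0.31, 0.173]}
top {'mtx': [[369.172, 0.0, 323.817], [0.0, 369.172, 198.745], [0.0, 0.0, 1.0]], 'eye': [427.549, 122.435, 1229.474], 'attitude': [-0.704, 0.71, -0.014, 0.016]}
```

View pics/scene0.png

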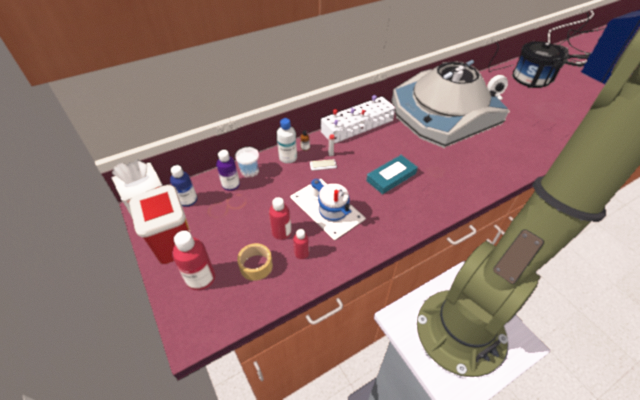

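View pics/top0.png

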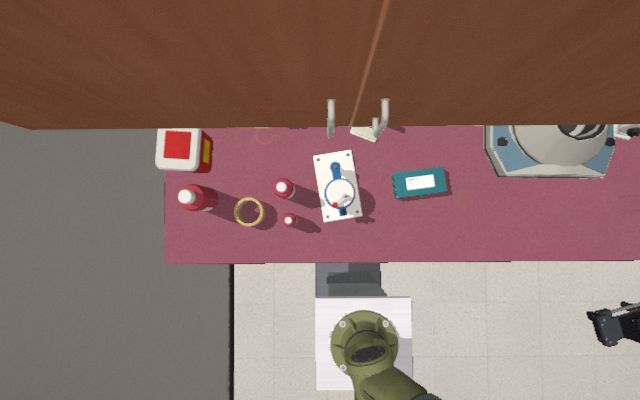

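The scene view shows the canister at about (333,203) and the crank's red knob near (335,193). In the top view the canister is at (340,192), with the bottles at (284,188) and (290,220), the slide box at (420,183) and the tape at (249,212). Next I'll magnify the canister and measure it.

```bash
cat > h.py <<'E'
from bench import r
import cv2,numpy as np
from scipy.spatial.transform import Rotation as R
def ray(n,px):
    c=r.get_calibration(n);m=R.from_quat(c["attitude"]).as_matrix()
    return np.array(c["eye"]),m@np.linalg.inv(c["mtx"])@[px[0],px[1],1]
def onz(n,px,z):
    e,d=ray(n,px);return e+d*(z-e[2])/d[2]
def proj(n,p):
    c=r.get_calibration(n);m=R.from_quat(c["attitude"]).as_matrix()
    q=np.array(c["mtx"])@(m.T@(np.array(p)-c["eye"]));return q[:2]/q[2]
def two(p,q):
    (a,u),(b,v)=ray("top",p),ray("scene",q)
    t=np.linalg.lstsq(np.c_[u,-v],b-a,rcond=None)[0];x,y=a+u*t[0],b+v*t[1];return (x+y)/2,np.linalg.norm(x-y)
E
python3 - <<'E'
from h import *
t=cv2.imread("pics/top0.png");s=cv2.imread("pics/scene0.png")
a=cv2.resize(t[140:230,300:380],None,fx=5,fy=6*5/6,interpolation=cv2.INTER_CUBIC)
b=cv2.resize(s[165:245,285:365],None,fx=5,fy=5,interpolation=cv2.INTER_CUBIC)
b=cv2.copyMakeBorder(b,0,50,0,0,cv2.BORDER_CONSTANT)
cv2.imwrite("pics/c1.png",np.hstack([a,b]))
for n,px in dict(can=(340,192),b1=(284,188),b2=(290,220),slide=(420,183),tape=(249,212)).items(): print(n,onz("top",px,60).round())
def comp(im,lo,hi,roi,nm):
    x0,y0,x1,y1=roi;h=cv2.cvtColor(im,cv2.COLOR_BGR2HSV)[y0:y1,x0:x1]
    m=cv2.inRange(h,lo,hi);_,_,st,ce=cv2.connectedComponentsWithStats(m)
    for k in range(1,len(st)):
        if st[k,4]>4: print(nm,st[k].tolist(),(ce[k]+[x0,y0]).round(1))
for im,roi,nm in((t,(310,145,365,225),"top"),(s,(285,165,365,240),"scene")):
    comp(im,(100,110,40),(130,255,255),roi,nm+" blue")
    comp(im,(0,0,170),(180,60,255),roi,nm+" white")
    h=cv2.cvtColor(im,cv2.COLOR_BGR2HSV);comp(im,(0,150,150),(8,255,255),roi,nm+" red");comp(im,(174,190,150),(180,255,255),roi,nm+" red2")
E
```

```text
can [497.  74.  60.]
b1 [511. 252.  60.]
b2 [410. 233.  60.]
slide [ 523. -180.   60.]
tape [436. 363.  60.]
top blue [21, 18, 10, 17, 105] [335.8 171.3]
top blue [27, 62, 9, 9, 34] [341.5 209.9]
top white [3, 4, 49, 74, 2328] [336.5 184.8]
top red [23, 58, 4, 4, 13] [334.6 204.4]
scene blue [27, 15, 11, 10, 65] [316.8 184.8]
scene blue [34, 35, 32, 15, 125] [335.  208.7]
scene blue [44, 54, 10, 1, 10] [333.5 219. ]
scene white [25, 0, 27, 6, 118] [321.9 166.8]
scene white [5, 13, 75, 62, 1895] [326.5 207.5]
scene white [1, 57, 5, 13, 43] [287.6 228.1]
scene white [11, 64, 9, 10, 68] [300. 233.]
scene red [49, 25, 4, 11, 33] [335.6 195.2]
```

View pics/c1.png

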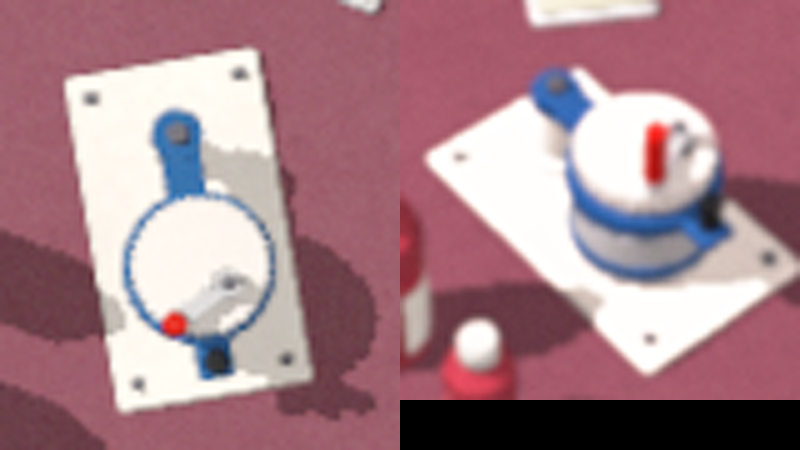

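In the crop the left half (top view, ÷5 + (300,140)) has the cap centre at (339.8,193.2), the pivot at (346.2,196.4), the red knob at (335,204.8), the peg at (343.2,212) and the hinge at (335.6,166.6). In the right half (scene view, ÷5 + (285,165)) the knob top is at about (335.8,190).

```bash
python3 - <<'E'
from h import *
P=dict(cap=((339.8,193.2),96),pivot=((346.2,196.4),114.5),knob=((335,204.8),154.5),peg=((343.2,212),97),hinge=((335.6,166.6),82))
W={k:onz("top",p,z) for k,(p,z) in P.items()}
for k,v in W.items(): print(k,v.round(1))
a=W["hinge"][:2]-W["peg"][:2];th=np.arctan2(a[1],a[0]);print("len",np.hypot(*a),"yaw",th)
for a,b in(("cap","pivot"),("pivot","knob"),("cap","hinge"),("cap","peg")):
    d=W[b][:2]-W[a][:2];print(a,b,np.hypot(*d).round(1),np.degrees(np.arctan2(d[1],d[0])).round(1))
t=cv2.imread("pics/top0.png")
# plate
h=cv2.cvtColor(t,cv2.COLOR_BGR2HSV);x0,y0=305,140
d=np.load("pics/top0.npy")
for n,px in dict(b1=(284,188),b2=(290,220),b3=(187,197),slide=(420,183),tape=(249,202),tapei=(249,212)).items():
    z=d[px[1],px[0]];e,dr=ray("top",px);print(n,(e+dr*z).round())
print("knob top scene",two((335,204.8),(335.8,190.3)))
st=[onz("top",p,34) for p in((393,173),(444,168),(446,192),(396,198))];print(np.round(st))
E
```

```text
cap [491.2  76.4  96. ]
pivot [480.3  57.9 114.5]
knob [454.2  93.1 154.5]
peg [433.3  66.6  97. ]
hinge [575.3  88.1  82. ]
len 143.52953067632114 yaw 0.15017937047066926
cap pivot 21.5 -120.5
pivot knob 43.8 126.6
cap hinge 84.9 7.9
cap peg 58.7 -170.4
b1 [505. 243. 143.]
b2 [410. 229. 104.]
b3 [479. 509. 196.]
slide [ 525. -186.   36.]
tape [470. 376.  -4.]
tapei [436. 375.   1.]
knob top scene (array([454.78198372,  93.74190223, 151.24954165]), np.float64(1.8021186893283028))
[[ 559. -100.   34.]
 [ 574. -265.   34.]
 [ 496. -270.   34.]
 [ 478. -108.   34.]]
```

```bash
python3 - <<'E'
from h import *
for n in("top","scene"):
    d=np.load(f"pics/{n}0.npy");v,u=np.nonzero(d>0)
    c=r.get_calibration(n);m=R.from_quat(c["attitude"]).as_matrix()
    P=(m@(np.linalg.inv(c["mtx"])@np.stack([u,v,np.ones_like(u)])*d[v,u])).T+c["eye"]
    for x0 in range(200,800,100):
        print(n,x0,[int(P[s,2].max()) if (s:=(P[:,0]>x0)&(P[:,0]<x0+100)&(P[:,1]>y)&(P[:,1]<y+100)).any() else None for y in range(-700,300,100)])
E
```

```text
top 200 [311, 5, 5, 5, 7, 5, 5, 5, 6, 5]
top 300 [8, 7, 7, 9, 6, 6, 6, 6, 7, 83]
top 400 [7, 8, 7, 7, 39, 40, 7, 158, 154, 147]
top 500 [154, 157, 615, 737, 856, 970, 971, 974, 975, 977]
top 600 [196, 198, 154, 29, 6, 7, 16, 15, 17, 8]
top 700 [None, None, 79, 5, 5, 6, 13, 16, 5, 5]
scene 200 [4, 4, 6, 5, 5, 5, 7, 7, 5, 5]
scene 300 [6, 5, 6, 5, 5, 7, 6, 7, 8, 106]
scene 400 [5, 5, 6, 6, 39, 40, 5, 156, 156, 149]
scene 500 [161, 157, 95, 5, 39, 40, 607, 626, 645, 664]
scene 600 [208, 212, 163, 5, 5, 5, 14, 13, 12, 5]
scene 700 [221, 217, 172, 67, 92, 92, 95, 168, 126, 147]
```

Emit:
carry_out(deltas=[4,3,2,0,0,0,7.5,6,3,0,0,0,11,9,3,0,0,0,14.5,12,3,0,0,0,18,15,3,0,0,0,21,18,3,0,0,0,24,21,3,0,0,0,26,24,3,0,0,0])

```text
time_s: 0.77
tool_pos: [407.5, -407.8, 277.1]
orientation: [0.992, 0.126, -0.0, -0.0]
wrist_force: [0.8, -0.1, 0.9]
gripper_width: 0.999
grasp_force: 0.0
```

Emit:
carry_out(deltas=[2,3.5,0,0,0,0,3.5,7,0,0,0,0,5,10.5,0,0,0,0,6,14,0,0,0,0,6.5,17.5,0,0,0,0,7,21,0,0,0,0,7,25,0,0,0,0,7,28,0,0,0,0])

```text
time_s: 1.43
tool_pos: [476.0, -125.6, 277.2]
orientation: [0.992, 0.127, -0.0, -0.001]
wrist_force: [1.0, 0.7, -0.6]
gripper_width: 1.002
grasp_force: 0.0
```

```bash
python3 - <<'E'
from h import *
s=r.get_state();print(s["tool_pos"],s["orientation"],np.round(s["q"],2),s["time_s"])
E
```

```text
[ 475.99085231 -125.60441227  277.21330846] [ 9.91846706e-01  1.27435436e-01 -2.50087257e-04 -5.09055564e-04] [ 0.71 -0.01 -0.5   1.77 -0.01  1.38 -1.1 ] 1.4333
```

Emit:
carry_out(deltas=[0,3.5,0,0,0,0,-0.4,7,0,0,0,0,-0.8,10.5,0,0,0,0,-1.2,14,0,0,0,0,-1.6,17.5,0,0,0,0,-1.6,18.5,0,0,0,0,-1.6,18.5,0,0,0,0])

```text
time_s: 2.02
tool_pos: [459.5, 59.4, 277.7]
orientation: [0.992, 0.129, 0.0, 0.0]
wrist_force: [-0.1, -0.0, -0.4]
gripper_width: 1.001
grasp_force: 0.0
```

```bash
cat >> h.py <<'E'
def wray(s,px):
    c=r.get_calibration("wrist");T=np.array(c["hand_eye"]);m=R.from_quat(s["orientation"]).as_matrix()
    return s["tool_pos"]+m@T[:3,3],m@T[:3,:3]@np.linalg.inv(c["mtx"])@[px[0],px[1],1]
def wz(s,px,z):
    e,d=wray(s,px);return e+d*(z-e[2])/d[2]
E
python3 - <<'E'
from h import *
import json
s=r.get_state();p,d=r.grab_frame("wrist");cv2.imwrite("pics/w1.png",p)
json.dump({k:np.array(v).tolist() for k,v in s.items()},open("pics/w1.json","w"))
print(s["tool_pos"],s["orientation"],np.round(s["q"],2),s["time_s"]);print(r.get_calibration("wrist"))
E
```

```text
[459.54396189  59.35057267 277.65936357] [9.91591328e-01 1.29408733e-01 1.32909106e-04 4.51455238e-06] [ 0.55 -0.09 -0.69  1.82 -0.06  1.38 -1.44] 2.0167
{'mtx': array([[303.76862594,   0.        , 312.83680267],
       [  0.        , 303.76862594, 199.18979146],
       [  0.        ,   0.        ,   1.        ]]), 'hand_eye': array([[-2.74904753e-04, -9.69336562e-01, -2.45736759e-01,
         6.77892268e+01],
       [ 9.99999955e-01, -2.37902021e-04, -1.80264498e-04,
        -2.57192785e-01],
       [ 1.16275697e-04, -2.45736798e-01,  9.69336584e-01,
        -1.37378466e+02],
       [ 0.00000000e+00,  0.00000000e+00,  0.00000000e+00,
         1.00000000e+00]])}
```

View pics/w1.png

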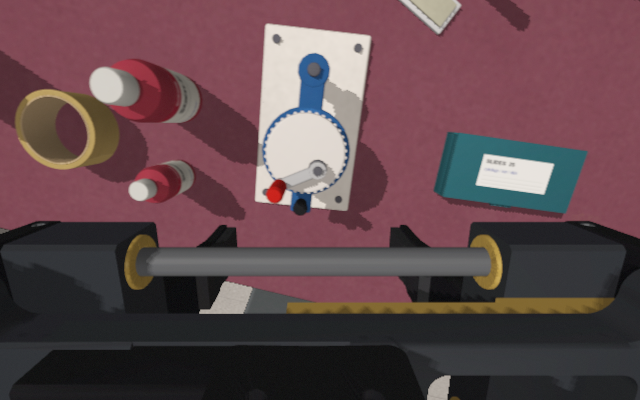

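The wrist view shows the hinge pin at (314,69), cap centre at (306,151), pivot at (318,169), red knob at (276,190) and peg at (300,206).

```bash
python3 - <<'E'
from h import *
import json
s=json.load(open("pics/w1.json"));im=cv2.imread("pics/w1.png");h=cv2.cvtColor(im,cv2.COLOR_BGR2HSV)
m=cv2.inRange(h,(0,200,170),(5,255,255));m[:,:260]=0;m[:,300:]=0
v,u=np.nonzero(m);print("red",u.min(),u.max(),v.min(),v.max(),u.mean(),v.mean())
w=cv2.inRange(h,(0,0,150),(180,60,255));w=w[100:205,255:360]
P=dict(cap=((306,151),96),pivot=((318,169),114.5),knob=((276,190),154.5),peg=((300,206),97),hinge=((314,69),82))
W={k:wz(s,p,z) for k,(p,z) in P.items()}
for k,v in W.items(): print(k,v.round(1))
for a,b in(("cap","pivot"),("pivot","knob"),("cap","hinge"),("cap","peg"),("peg","hinge")):
    d=W[b][:2]-W[a][:2];print(a,b,np.hypot(*d).round(1),np.degrees(np.arctan2(d[1],d[0])).round(1))
E
```

```text
red 267 280 187 201 273.43624161073825 194.51006711409397
cap [495.1  76.5  96. ]
pivot [482.7  60.5 114.5]
knob [460.9  93.5 154.5]
peg [436.2  67.9  97. ]
hinge [576.2  89.4  82. ]
cap pivot 20.2 -127.8
pivot knob 39.5 123.4
cap hinge 82.1 9.0
cap peg 59.6 -171.7
peg hinge 141.7 8.7
```

Emit:
carry_out(deltas=[-0.3,3.4,-2,0,0,0,-0.3,3.4,-5,0,0,0,-0.3,3.4,-8,0,0,0,-0.3,3.4,-11,0,0,0,-0.3,3.4,-13,0,0,0,-0.3,3.4,-13.6,0,0,0,-0.3,3.4,-13.6,0,0,0], hand=0.2)

```text
time_s: 2.65
tool_pos: [456.2, 87.7, 139.9]
orientation: [0.992, 0.125, -0.002, -0.0]
wrist_force: [-0.1, -0.1, -0.1]
gripper_width: 0.621
grasp_force: 0.0
```

```bash
python3 - <<'E'
from h import *
s=r.get_state();p,d=r.grab_frame("wrist");cv2.imwrite("pics/w2.png",p[100:400,160:480])
print(s["tool_pos"],s["gripper_width"])
for z,n in((154.5,"knob"),):
    h=cv2.cvtColor(p,cv2.COLOR_BGR2HSV);m=cv2.inRange(h,(0,200,100),(5,255,255));m[:,:200]=0;m[:,420:]=0
    v,u=np.nonzero(m);print(u.min(),u.max(),v.min(),v.max()); print(wz(s,((u.min()+u.max())/2,v.min()+3),154.5))
E
```

```text
[456.1580829   87.70867335 139.85756512] 0.6206294599017519
283 312 230 287
[475.58493136  99.74572405 154.5       ]
```

View pics/w2.png

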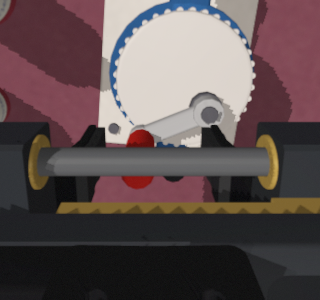

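The knob stands between the open fingers, around crop column 139, with the fingers at 95 and 212. I'm closing on it.

Emit:
carry_out(deltas=[0,0,0,0,0,0,0,0,0,0,0,0,0,0,0,0,0,0,0,0,0,0,0,0,0,0,0,0,0,0,0,0,0,0,0,0,0,0,0,0,0,0,0,0,0,0,0,0], hand=-1)

```text
time_s: 3.37
tool_pos: [456.9, 90.8, 142.0]
orientation: [0.992, 0.126, -0.0, -0.001]
wrist_force: [-3.2, 3.3, 5.1]
gripper_width: 0.174
grasp_force: 30.0
```

```bash
python3 - <<'E'
from h import *
s=r.get_state()
print(s["time_s"],s["tool_pos"],s["gripper_width"],s["grasp_force"],s["wrist_force"])
E
```

```text
3.3667 [456.92298184  90.77107951 141.98799348] 0.1735766665420853 30.0008041318506 [-3.19618422  3.27493662  5.12841262]
```

Emit:
carry_out(deltas=[-0.5,-0.4,0,0,0,0,-0.9,-0.9,0,0,0,0,-1.2,-1.5,0,0,0,0,-1.4,-2.0,0,0,0,0,-1.55,-2.65,0,0,0,0,-1.65,-3.3,0,0,0,0,-1.65,-3.3,0,0,0,0])

```text
time_s: 3.95
tool_pos: [444.3, 54.9, 142.1]
orientation: [0.992, 0.125, 0.005, 0.0]
wrist_force: [11.4, 1.2, -7.3]
gripper_width: 0.173
grasp_force: 30.0
```

Emit:
carry_out(deltas=[0.05,-0.65,0,0,0,0,0.2,-1.3,0,0,0,0,0.45,-1.9,0,0,0,0,0.75,-2.4,0,0,0,0,1.1,-2.85,0,0,0,0,1.5,-3.2,0,0,0,0,1.5,-3.2,0,0,0,0,1.5,-3.2,0,0,0,0])

```text
time_s: 4.62
tool_pos: [458.8, 28.7, 141.9]
orientation: [0.992, 0.127, 0.004, -0.003]
wrist_force: [10.3, 11.2, -7.6]
gripper_width: 0.174
grasp_force: 30.0
```

```bash
python3 - <<'E'
from h import *
s=r.get_state();p,d=r.grab_frame("wrist");cv2.imwrite("pics/w3.png",p[60:400,160:480])
print(s["time_s"],s["tool_pos"],s["gripper_width"],s["grasp_force"],s["wrist_force"])
E
```

```text
4.6167 [458.75589192  28.68512614 141.93746829] 0.17371874777472193 29.999027894809842 [10.34282926 11.19446874 -7.56005275]
```

View pics/w3.png

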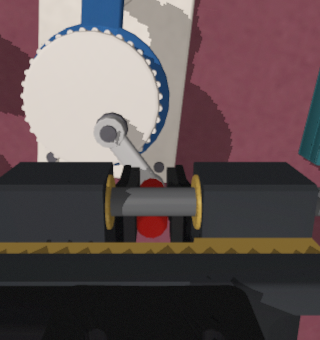

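The picture shows the crank nearly out, pivot at crop (110,131) and knob at (152,215). The measured arc fits a pivot at TCP (486,60), so I'll go on along it and watch the forces.

Emit:
carry_out(deltas=[0.3,-0.15,0,0,0,0,0.5,-0.25,0,0,0,0,0.7,-0.35,0,0,0,0,0.85,-0.4,0,0,0,0,0.85,-0.4,0,0,0,0,0.85,-0.4,0,0,0,0])

```text
time_s: 5.17
tool_pos: [465.5, 24.4, 141.9]
orientation: [0.992, 0.127, 0.002, -0.003]
wrist_force: [4.7, 10.4, -1.8]
gripper_width: 0.172
grasp_force: 30.0
```

```bash
python3 - <<'E'
from h import *
s=r.get_state();p,d=r.grab_frame("top");cv2.imwrite("pics/t2.png",p)
p,d=r.grab_frame("scene");cv2.imwrite("pics/s2.png",p)
print(s["time_s"],s["tool_pos"],s["wrist_force"],s["wrist_torque"])
st=dict(tool_pos=np.array([458.756,28.685,141.94]),orientation=np.array([0.992,.127,.004,-.003])/np.linalg.norm([0.992,.127,.004,-.003]))
o=np.array([160,60]);W={n:wz(st,np.array(q)+o,z) for n,q,z in(("cap",(92,98),96),("piv",(110,131),114.5),("arm",(150,171),110),("knobtop",(152,222),154.5),("hingeside",(102,0),76))}
for k,v in W.items(): print(k,v.round(1))
for a,b in(("cap","piv"),("piv","arm"),("piv","knobtop")):
    q=W[b]-W[a];print(a,b,np.hypot(q[0],q[1]).round(1),np.degrees(np.arctan2(q[1],q[0])).round(1))
E
```

```text
5.1667 [465.47301749  24.38260583 141.90972591] [ 4.70174769 10.43971739 -1.80264181] [ 2.3833631  -1.17532144 -0.08066909]
cap [495.1  76.6  96. ]
piv [482.5  60.  114.5]
arm [463.8  32.2 110. ]
knobtop [455.8  28.6 154.5]
hingeside [553.1  86.5  76. ]
cap piv 20.9 -127.1
piv arm 33.5 -124.0
piv knobtop 41.2 -130.3
```

Emit:
carry_out(deltas=[0.2,0.05,0,0,0,0,0.4,0,0,0,0,0,0.6,-0.1,0,0,0,0,0.7,-0.1,0,0,0,0,0.7,-0.1,0,0,0,0,0.7,-0.1,0,0,0,0])

```text
time_s: 5.77
tool_pos: [468.8, 22.5, 141.5]
orientation: [0.992, 0.126, -0.002, -0.002]
wrist_force: [-6.7, 7.7, 8.3]
gripper_width: 0.173
grasp_force: 30.0
```

The tangential load of about 9 N shows the crank is at its stop with the cap still stuck. Now the hard push, followed by the first part of the winding.

Emit:
carry_out(deltas=[1.07,-0.38,0.05,0,0,0,2.14,-0.54,0.1,0,0,0,3.22,-0.53,0.15,0,0,0,4.28,-0.32,0.2,0,0,0,5.29,0.07,0.26,0,0,0,6.21,0.62,0.31,0,0,0,7.03,1.33,0.36,0,0,0,7.03,1.33,0.36,0,0,0])

```text
time_s: 6.43
tool_pos: [541.9, 33.4, 145.8]
orientation: [0.992, 0.126, -0.0, -0.0]
wrist_force: [-0.0, 0.2, 6.5]
gripper_width: 0.175
grasp_force: 30.0
```

```bash
python3 - <<'E'
from h import *
s=r.get_state();p,d=r.grab_frame("wrist");cv2.imwrite("pics/w4.png",p[0:400,100:540])
print(s["time_s"],s["tool_pos"],s["gripper_width"],s["grasp_force"],s["wrist_force"])
E
```

```text
6.4333 [541.89106358  33.42125168 145.79018367] 0.17491293609250877 30.001421878114343 [-0.01775594  0.17538031  6.46299046]
```

View pics/w4.png

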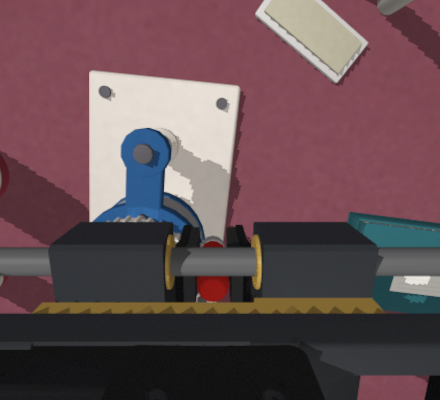

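The cap is loose. The knob is held at crop (212,285) and the forces are near zero. Refitting puts the axis at TCP (498,77), so I'll wind on.

Emit:
carry_out(deltas=[0.82,1.01,0.06,0,0,0,1.4,2.16,0.13,0,0,0,1.74,3.41,0.19,0,0,0,1.81,4.71,0.25,0,0,0,1.6,5.99,0.31,0,0,0,1.14,7.2,0.38,0,0,0,0.43,8.29,0.44,0,0,0,0.43,8.29,0.44,0,0,0])

```text
time_s: 7.15
tool_pos: [545.5, 118.5, 150.6]
orientation: [0.992, 0.128, 0.001, -0.001]
wrist_force: [3.1, 3.4, 6.3]
gripper_width: 0.172
grasp_force: 30.0
```

Emit:
carry_out(deltas=[-0.93,0.85,0.06,0,0,0,-2.03,1.55,0.13,0,0,0,-3.25,1.97,0.19,0,0,0,-4.53,2.15,0.25,0,0,0,-5.83,2.07,0.31,0,0,0,-7.07,1.71,0.38,0,0,0,-8.22,1.1,0.44,0,0,0,-8.22,1.1,0.44,0,0,0])

```text
time_s: 7.82
tool_pos: [462.0, 125.2, 154.7]
orientation: [0.992, 0.125, -0.001, 0.001]
wrist_force: [-2.5, 1.5, 9.3]
gripper_width: 0.172
grasp_force: 30.0
```

```bash
python3 - <<'E'
from h import *
s=r.get_state()
print(s["time_s"],s["tool_pos"],s["wrist_force"],np.round(s["q"],2))
E
```

```text
7.8167 [462.04859962 125.17012787 154.66761691] [-2.52635624  1.524803    9.28856335] [ 0.42  0.07 -0.76  1.96  0.06  1.14 -1.68]
```

Emit:
carry_out(deltas=[-0.4,-0.25,0.02,0,0,0,-0.71,-0.5,0.04,0,0,0,-1.0,-0.8,0.06,0,0,0,-1.27,-1.13,0.08,0,0,0,-1.48,-1.44,0.1,0,0,0,-1.68,-1.75,0.1,0,0,0,-1.9,-2.15,0.1,0,0,0,-1.9,-2.15,0.1,0,0,0])

```text
time_s: 8.48
tool_pos: [445.4, 103.9, 155.8]
orientation: [0.992, 0.125, 0.001, 0.0]
wrist_force: [2.5, 0.5, 6.5]
gripper_width: 0.174
grasp_force: 30.0
```

```bash
python3 - <<'E'
from h import *
s=r.get_state();p,d=r.grab_frame("wrist");cv2.imwrite("pics/w5.png",p[0:400,100:540])
print(s["time_s"],s["tool_pos"],s["gripper_width"],s["wrist_force"])
E
```

```text
8.4833 [445.3869991  103.9234675  155.79721718] 0.1738818941332796 [2.46522591 0.46411451 6.48773663]
```

View pics/w5.png

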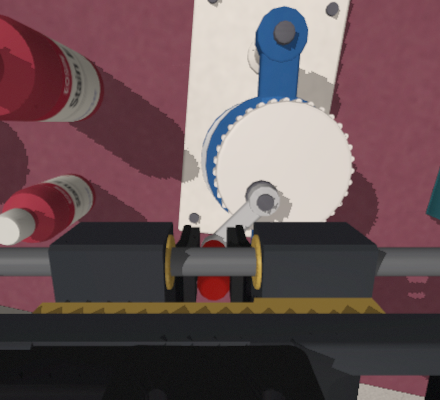

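The wrist view shows the hinge at crop (285,32), cap centre at about (284,165), crank pivot at (264,202) and the knob still held at (212,285).

```bash
python3 - <<'E'
from h import *
s=r.get_state()
o=np.array([100,0])
W={n:wz(s,np.array(q)+o,z)[:2] for n,q,z in(("cap",(284,165),110),("piv",(264,202),128.5),("hinge",(285,32),82),("arm",(222,234),124))}
for k,v in W.items(): print(k,v.round(1))
for a,b in(("hinge","cap"),("cap","piv"),("piv","arm")):
    q=W[b]-W[a];print(a,b,np.hypot(q[0],q[1]).round(1),np.degrees(np.arctan2(q[1],q[0])).round(1))
E
```

```text
cap [497.4  73.1]
piv [476.1  82.5]
hinge [575.7  90.7]
arm [450.3  99.9]
hinge cap 80.3 -167.4
cap piv 23.3 156.2
piv arm 31.2 146.1
```

Emit:
carry_out(deltas=[-0.1,-0.2,0,0,0,0,-0.2,-0.4,0,0,0,0,-0.2,-0.4,0,0,0,0])

```text
time_s: 8.78
tool_pos: [444.6, 100.3, 155.9]
orientation: [0.992, 0.125, 0.003, 0.0]
wrist_force: [6.6, 0.9, 2.5]
gripper_width: 0.177
grasp_force: 30.0
```

Emit:
carry_out(deltas=[0.3,0.35,0,0,0,0,0.6,0.75,0,0,0,0,1.0,1.1,0,0,0,0,1.4,1.4,0,0,0,0,1.85,1.65,0,0,0,0,2.3,1.85,0,0,0,0,2.3,1.85,0,0,0,0])

```text
time_s: 9.37
tool_pos: [465.9, 119.5, 155.7]
orientation: [0.992, 0.126, -0.0, 0.0]
wrist_force: [0.5, 1.6, 9.0]
gripper_width: 0.174
grasp_force: 30.0
```

Emit:
carry_out(deltas=[1.0,0.2,0,0,0,0,2.0,0.2,0,0,0,0,2.95,0,0,0,0,0,3.75,-0.4,0,0,0,0,4.3,-0.8,0,0,0,0,4.65,-1.15,0,0,0,0,4.65,-1.15,0,0,0,0,4.65,-1.15,0,0,0,0])

```text
time_s: 10.03
tool_pos: [513.1, 108.1, 156.0]
orientation: [0.992, 0.126, 0.001, -0.0]
wrist_force: [1.9, 1.2, 7.5]
gripper_width: 0.174
grasp_force: 30.0
```

```bash
python3 - <<'E'
from h import *
s=r.get_state();p,d=r.grab_frame("wrist");cv2.imwrite("pics/w6.png",p[0:400,100:540])
print(s["time_s"],s["tool_pos"],s["gripper_width"],s["wrist_force"])
E
```

```text
10.0333 [513.08605959 108.09696013 155.97561427] 0.1740059063427845 [1.89460537 1.17404964 7.45501497]
```

View pics/w6.png

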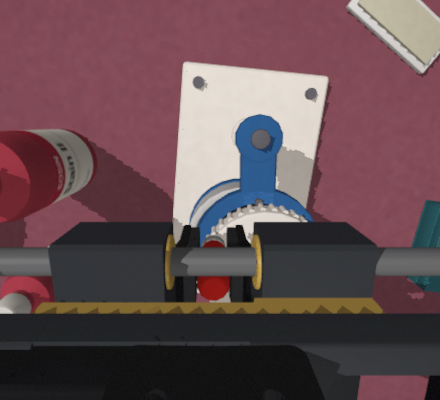

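The crank is almost home, with the knob held at crop (212,285), and the lid has swung only slightly. I'll nudge it about 4 mm more, then release and lift.

Emit:
carry_out(deltas=[0.1,-0.12,0,0,0,0,0.2,-0.24,0,0,0,0,0.25,-0.3,0,0,0,0,0.25,-0.3,0,0,0,0])

```text
time_s: 10.42
tool_pos: [514.3, 106.2, 155.8]
orientation: [0.992, 0.126, -0.0, -0.001]
wrist_force: [-1.3, 2.8, 9.1]
gripper_width: 0.177
grasp_force: 30.0
```

Emit:
carry_out(deltas=[0,0,0,0,0,0,0,0,0,0,0,0,0,0,0,0,0,0,0,0,2,0,0,0,0,0,5,0,0,0,-1.5,0,8,0,0,0,-4,-1,11,0,0,0,-6.5,-2,12,0,0,0], hand=0.4)

```text
time_s: 11.08
tool_pos: [449.8, 85.8, 278.0]
orientation: [0.992, 0.127, 0.001, -0.0]
wrist_force: [0.2, -0.3, -0.2]
gripper_width: 0.66
grasp_force: 0.0
```

Emit:
carry_out(deltas=[-0.5,0,0,0,0,0,-0.5,0,0,0,0,0,-0.5,0,0,0,0,0,-0.5,0,0,0,0,0], hand=-1)

```text
time_s: 11.42
tool_pos: [444.5, 85.2, 273.8]
orientation: [0.992, 0.126, -0.001, -0.0]
wrist_force: [0.5, -0.0, -0.5]
gripper_width: 0.481
grasp_force: 0.0
```

```bash
python3 - <<'E'
from h import *
import json
s=r.get_state();p,d=r.grab_frame("wrist");cv2.imwrite("pics/w7.png",p)
json.dump({k:np.array(v).tolist() for k,v in s.items()},open("pics/w7.json","w"))
print(s["time_s"],s["tool_pos"],s["orientation"],s["gripper_width"],s["wrist_force"],np.round(s["q"],2))
E
```

```text
11.4167 [444.45104397  85.22021449 273.75006367] [ 9.92020315e-01  1.26073409e-01 -1.04718783e-03 -3.05726651e-04] 0.4813285451693217 [ 0.49846679 -0.00059265 -0.46117446] [ 0.52 -0.11 -0.7   1.85 -0.08  1.38 -1.48]
```

View pics/w7.png

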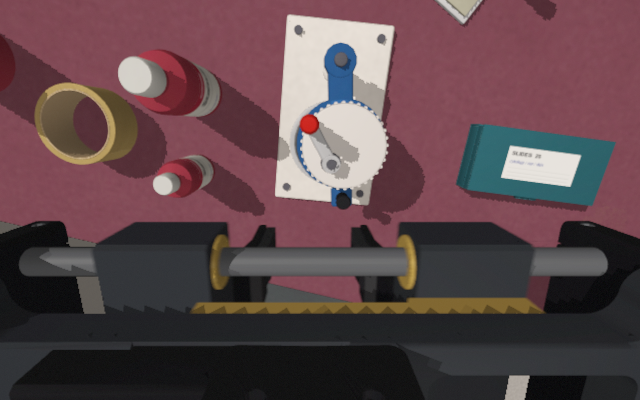

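The crank is folded over the cap: knob at (309,124), pivot (331,164), cap centre (343,144), peg (343,200), hinge (341,60). Now working out the joint values from those points.

```bash
python3 - <<'E'
from h import *
import json
s=json.load(open("pics/w7.json"))
P=dict(cap=((343,144),110),pivot=((331,164),128.5),knob=((309,124),168.5),peg=((343,200),97),hinge=((341,60),82))
W={k:wz(s,p,z) for k,(p,z) in P.items()}
for k,v in W.items(): print(k,v.round(1))
for a,b in(("cap","pivot"),("pivot","knob"),("cap","hinge"),("peg","hinge")):
    d=W[b][:2]-W[a][:2];print(a,b,np.hypot(*d).round(1),np.degrees(np.arctan2(d[1],d[0])).round(1))
E
```

```text
cap [497.   68.8 110. ]
pivot [477.3  76.7 128.5]
knob [507.7 105.  168.5]
peg [439.7  51.2  97. ]
hinge [575.   90.3  82. ]
cap pivot 21.2 158.2
pivot knob 41.6 43.0
cap hinge 80.9 15.4
peg hinge 140.9 16.1
```

Emit:
carry_out(deltas=[-1.0,0.4,-2,0,0,0,-1.8,0.4,-5,0,0,0,-1.8,0.4,-8.5,0,0,0,-1.8,0.4,-12,0,0,0,-1.8,0.4,-15,0,0,0,-1.8,0.4,-16.9,0,0,0,-1.8,0.4,-16.9,0,0,0,-1.8,0.4,-16.9,0,0,0], hand=-1)

```text
time_s: 12.13
tool_pos: [425.8, 89.9, 104.9]
orientation: [0.992, 0.127, -0.002, -0.001]
wrist_force: [0.9, -0.3, 1.4]
gripper_width: 0.007
grasp_force: 0.0
```

```bash
python3 - <<'E'
from h import *
s=r.get_state()
print(s["time_s"],s["tool_pos"],s["orientation"],s["gripper_width"],s["wrist_force"],np.round(s["q"],2))
E
```

```text
12.1333 [425.75586921  89.87893668 104.8637769 ] [ 0.99195944  0.12653856 -0.00184058 -0.0010373 ] 0.0071516206140691445 [ 0.94154041 -0.32813012  1.36785678] [ 0.49  0.03 -0.76  2.1   0.02  1.02 -1.59]
```

Emit:
carry_out(deltas=[0.33,-1.32,0,0,0,0,0.49,-2.59,0,0,0,0,0.77,-3.84,0,0,0,3,1.16,-5.07,0,0,0,6,1.65,-6.25,0,0,0,10.5,2.24,-7.39,0,0,0,15.5,2.93,-8.47,0,0,0,20.5,3.71,-9.49,0,0,0,25.5])

```text
time_s: 12.8
tool_pos: [465.6, -5.2, 108.0]
orientation: [0.939, 0.344, 0.002, 0.0]
wrist_force: [-0.9, 3.5, -0.6]
gripper_width: 0.004
grasp_force: 1.0
```

Emit:
carry_out(deltas=[0.6,-0.92,-0.2,0,0,4.5,1.54,-1.79,-0.3,0,0,9.5,2.56,-2.57,-0.3,0,0,14.5,3.64,-3.26,-0.3,0,0,19.5,4.55,-3.74,-0.3,0,0,23.5,5.48,-4.16,-0.3,0,0,27.5,6.2,-4.43,-0.3,0,0,30.5,6.94,-4.66,-0.3,0,0,33.5])

```text
time_s: 13.47
tool_pos: [534.3, -52.3, 104.5]
orientation: [0.801, 0.599, 0.001, 0.0]
wrist_force: [-2.8, 1.2, 0.7]
gripper_width: 0.006
grasp_force: 0.9
```

Emit:
carry_out(deltas=[0.25,-0.06,0,0,0,1,0.5,-0.12,0,0,0,2,0.5,-0.12,0,0,0,2,0.5,-0.12,0,0,0,2])

```text
time_s: 13.8
tool_pos: [538.6, -53.4, 103.6]
orientation: [0.791, 0.612, 0.0, 0.001]
wrist_force: [-0.0, 0.8, 0.1]
gripper_width: 0.004
grasp_force: 0.0
```

Emit:
carry_out(deltas=[-1.0,0.1,0,0,0,0,-3,0.2,0,0,0,0,-4,0.2,3,0,0,0,-5,0,7,0,0,0,-6,0,11,0,0,0,-7,0,15,0,0,0,-7.5,0,18,0,0,0,-7.5,0,18,0,0,0])

```text
time_s: 14.47
tool_pos: [464.7, -53.3, 289.6]
orientation: [0.791, 0.612, 0.003, 0.005]
wrist_force: [1.3, -0.1, 0.7]
gripper_width: 0.006
grasp_force: 0.0
```

```bash
python3 - <<'E'
from h import *
import json
s=r.get_state();p,d=r.grab_frame("wrist")
t,_=r.grab_frame("top");c,_=r.grab_frame("scene")
cv2.imwrite("pics/w8.png",np.vstack([cv2.resize(p,(480,300)),cv2.resize(c[120:320,160:480],(480,300))]))
print(s["time_s"],s["tool_pos"],s["wrist_force"])
json.dump({k:np.array(v).tolist() for k,v in s.items()},open("pics/w8.json","w"))
E
```

```text
14.4667 [464.69223492 -53.32418767 289.6141587 ] [ 1.26099076 -0.11333164  0.65683506]
```

View pics/w8.png

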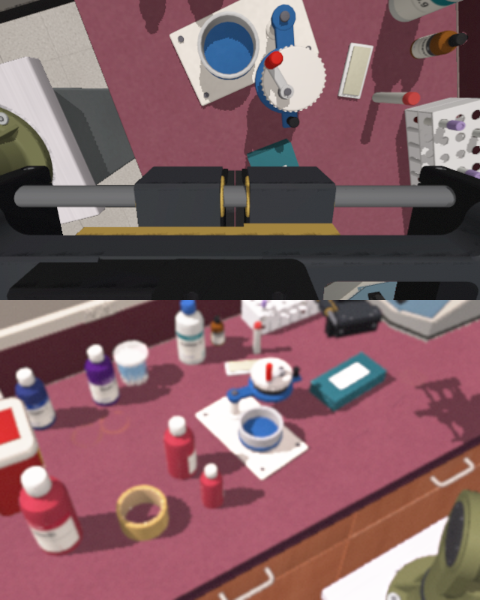

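The mouth is clear, the lid has swung aside and the crank is folded over the cap. In the upper panel the hinge is at (284,15) and the peg at (292,122). The bottle, slide box and tape roll are where they were. I'll compute the lid angle and hand in.

```bash
python3 - <<'E'
from h import *
import json
s=json.load(open("pics/w8.json"))
k=4/3;h=wz(s,(284*k,15*k),82);p=wz(s,(292*k,122*k),97);d=h-p
lid=np.arctan2(d[1],d[0])-.152;print(h,p,lid,r.get_state()["wrist_force"])
if lid>1.22: print(r.close_job())
E
```

```text
[575.03966014  91.68479148  82.        ] [554.40871008 -51.57231384  97.        ] 1.275766274540747 [-0.46569411  0.07579848 -1.21105244]
the job is handed in; nothing more can be done
None
```

I opened the canister and handed the job in, 14.5 s into the 69 s. The cap is unscrewed to its end stop, the crank is folded home, and the lid stands aside at about 1.28 rad by camera estimate. The bottle, slide box and tape roll were untouched and looked unmoved in the last picture; no verdict came back.

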